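# Switch the ball charger to the other beaker and let the balls run

## Robot

A 6-joint arm with a two-finger parallel gripper is mounted at the origin on the work surface; the furniture and walls round the work are solid. World frame = base frame: x ahead of the robot, y to its left, z up, the work surface at z = 0. Lengths are in m, angles in rad, forces in N, time in s.
With the tool pointing down it reaches from about 0.325 to 0.775 m from the base axis. Payload 5.5 kg.
Tool frame: the origin (TCP) lies at the very end of the fingers, on their centre line; the grasp point (between the pads) lies 19 mm behind it; z points along the fingers, y is the line along which they close (so a half turn about z gives the same grasp; the last joint's range is limited). The gripper opens to 85 mm and grips with 20 to 120 N. Pads are 22 mm wide; open, the fingers measure 114 mm over their backs; the gripper's body (76 mm by 85 mm) begins 54 mm behind the grasp point. The pads swing forward as they close: fully open they stand 13 mm farther back than shut.
Start: joints at [-1.169, 0.091, 1.231, -0, 1.82, -0.057], TCP at [0.266, -0.538, 0.231] pointing down, gripper open.
Joint ranges: [-2.87, 2.87], [-0.86, 2.18], [0.17, 2.46], [-1.51, 4.65], [0.06, 2.69], [-2.65, 2.65]. Speed limits (rad/s): [2.57, 2.57, 3.01, 3.14, 3.14, 3.14].

## Interface

Orientations are given as [roll, pitch, yaw] about the fixed x, y, z axes, in that order (R = Rz(yaw) Ry(pitch) Rx(roll)).
In Python, from workcell import arm, read_camera gives the robot as it stands.
- The arm moves only by the tool carry_out, never from a script. Its argument "commands" is a list of rows, each a list of 7 numbers: the shift along the world's x, y, z in m, then the turn, a rotation vector about the world's x, y, z in rad, then the finger opening in m, from 0 to 0.0854. In form: [[dx, dy, dz, ax, ay, az, fingers], ...]. A call has 1 to 20 rows; each row shifts and turns the commanded pose from where the row before left it; what a row does not reach is not made up. A row lasts 1/12 s, in which the tool goes at most 41.7 mm and 7.16 degrees, less where a joint would pass 70% of its speed; a pose out of reach is approached as far as the arm can. A call with a gripper value outside its range is refused whole. The fingers move at their own pace and stop on an object; "grip_force" is the grip in N (left out, the last holds). Time passes only in rows, so rows that do not move let the fingers close. It gives the time, the measured TCP pose, the force, the opening and the grip force at its end, in the units of the state.
- arm.get_obs(): the state, without advancing time (a new reading comes with each control period).
- read_camera(name): name is "side" or "top"; returns a dict with "image" (480x640x3 uint8, red, green, blue), "vfov" (degrees; the focal length in pixels is half the picture's height over the tangent of half this angle, whatever the lens; pixels are square), "cx", "cy" (the principal point, pixels), "D" ([k1, k2, p1, p2, k3] as OpenCV has them; the pictures are not rectified), "view" (4x4, takes a point from world to camera coordinates). Camera axes: x right, y up, looking along -z (the intrinsics and any distortion apply to the point x, -y, -z); pixel columns grow to the right and rows downward; lengths in m; the calibration is good to about 2 mm. A picture is of the moment at which its call begins. There is no depth.
- arm.sign_off(): hands the job in; it is judged then, once.
The state is a dict: "time": time; "joints": joint angles; "qvel": joint speeds; "joint_efforts": joint torques, N m; "tcp_pos": TCP position; "tool_rot": TCP orientation; "force": force on the tool from outside, world axes, zero at the start; "wrist_torque": the same for the moment, N m; "width": finger opening in m; "grip_force": force on a finger pad.
Only numpy, scipy, OpenCV 4.12 (cv2) and the standard library are available. Lean on these libraries where they do the work, as an engineer would, in place of code of your own. Each camera call takes 0.05 s, during which the arm holds its last target. There are 200 camera calls.

## Task

The ball charger is set for the beaker that the rocker now slopes down to, but these four grinding balls belong in the other beaker. With a fingertip press down the raised wing of the rocker until the rocker tips over its pivot and rests sloping the other way; then push the slide's black plate sideways, fully to the right, so that all four balls run down the other chute and come to rest in its beaker. Nothing is to be picked up, do not touch the balls, and leave the beakers and the other things on the bench where they are.

Things in the scene. Friction and masses are not known exactly. Their poses are not given: they have to be found in the camera images.
- charger: Ball charger, fixed bench fixture (base 174 x 170 mm), turned up to 0.25 rad. Origin on the bench top under the rocker's middle; x away from the robot to the feed trough, y left along the rocker, z up. All positions below are in this frame. Front post at x -34 mm, up to z 180. Trough 29 mm wide, from x 118 mm (rim z 251) down to x 18 (rim z 213); nothing stands above z 257 mm.
- rocker (a joint): Rocker: steel channel 150 mm long along y, a seesaw pivoted along x at z 168 mm. Radians: 0 level; +0.35 left (+y) wing down on its rest, balls go to the left beaker; -0.35 right wing down, balls go right. A dark steel tumbler weight above the pivot tips it over: pushed past level it falls by itself to the other rest and stays, never in between. A tab takes under 1 N to press.
- press_left (a point): Top centre of the rocker's left press tab: flat, 60 (x, from -86 to -26) x 26 mm (y), sticking out towards the robot from the left wing; the point is on its black rubber pad, 61 mm left of the pivot, x -68. About 195 mm above the bench when raised, 174 when level, 153 when down. Free space above it.
- press_right (a point): The same for the right press tab, on the right wing, 61 mm right of the pivot.
- weight (a point): Front centre of the tumbler weight (disc 32 mm across, 40 mm above the pivot, in front of the post); it leans towards the lower wing.
- slide (a joint): Slide that shuts the mouth of the feed trough, in metres: 0 shut (as found), grows as it is pushed right (-y), 0.034 fully open against a stop. It stays where it is left; about 1 N moves it. Balls pass from about 0.025 on.
- slide_plate (a point): Centre of the left (+y) face of the slide's upright black push plate, 20 mm wide (x), 36 mm high (z 219 to 255), 6 mm thick; at x 34, y 64, z 237 mm when shut, y 30 when open. Left of it the space above z 225 mm is free, whichever way the rocker lies.
- beaker_left: Empty clear glass beaker, 74 mm across at the rim, 94 mm high, under the left chute (142 mm left of the charger's middle). Loose. Origin: centre of its underside.
- beaker_right: The same beaker under the right chute (142 mm right of the charger's middle). Loose. Origin: centre of its underside.
- yellow_cap_bottle: Bystander: reagent bottle 44 mm across, 107 mm high, standing on the right. Origin: centre of its underside.
- forceps: Bystander: steel forceps 127 mm long, lying on the right. Origin: centre of its underside.
- rubber_stopper: Bystander: rubber stopper 39 mm across, 30 mm high, on the left. Origin: centre of its underside.
- marker_black: Bystander: marker 138 mm long, lying on the left. Origin: centre of its underside.
- ball_1: White ceramic grinding ball 20 mm across, number 1 from the mouth of the trough (the slide holds them back in a row along the trough). Origin: its centre.
- ball_2: White ceramic grinding ball 20 mm across, number 2 from the mouth of the trough (the slide holds them back in a row along the trough). Origin: its centre.
- ball_3: White ceramic grinding ball 20 mm across, number 3 from the mouth of the trough (the slide holds them back in a row along the trough). Origin: its centre.
- ball_4: White ceramic grinding ball 20 mm across, number 4 from the mouth of the trough (the slide holds them back in a row along the trough). Origin: its centre.
Things that resemble listed ones, but are neither listed nor needed, are in the scene too. What is shaped like the beaker_right but brown is not meant. Leave any pink look-alike of the beaker_left alone.

How it is judged:
By the outcome, as a careful person would: the job done as asked, in the order asked, and still so for the second after the job is handed in, with the robot touching nothing.
It also fails if it takes over 48 s, if anything falls off the work surface, if the arm or the gripper's body presses on something with over 40 N, if the wrist force passes 120 N, or if a joint passes its speed limit or range.

## Working session

There is one attempt and no reset: what is moved stays moved. The work goes in short steps, Python scripts to look and compute and a tool call to move; the robot and the scene stay as the last step left them, time stands still between calls to the robot, and variables do not carry over. Pictures are saved under pics/ and viewed, at most 10 in all, crops included, and the job is handed in when it is done.

Besides the shell and the picture viewer there is one more tool, called after "Call:" as name(argument=value, ...), one argument or row to a line, values as JSON. carry_out: Moves the arm, as the interface text tells. Its arguments: {"type":"object","properties":{"commands":{"type":"array"},"grip_force":{"type":"number"}},"required":["commands"]}

```bash
mkdir -p pics
cat > h.py <<'E'
import numpy as np, cv2
from workcell import arm, read_camera
def cam(n):
    c=read_camera(n); f=240/np.tan(np.radians(c["vfov"])/2)
    c["K"]=np.array([[f,0,c["cx"]],[0,f,c["cy"]],[0,0,1.]]); c["D"]=np.array(c["D"],float)
    F=np.diag([1,-1,-1.]); V=np.array(c["view"]); c["R"]=F@V[:3,:3]; c["t"]=F@V[:3,3]; c["o"]=-c["R"].T@c["t"]
    return c
def ray(c,uv):
    u=cv2.undistortPoints(np.array([[uv]],float),c["K"],c["D"])[0,0]
    d=c["R"].T@np.array([u[0],u[1],1]); return d/np.linalg.norm(d)
def onz(c,uv,z):
    d=ray(c,uv); return c["o"]+d*(z-c["o"][2])/d[2]
def tri(c1,p1,c2,p2):
    d1,d2=ray(c1,p1),ray(c2,p2); s=np.linalg.lstsq(np.stack([d1,-d2],1),c2["o"]-c1["o"],rcond=None)[0]
    a,b=c1["o"]+s[0]*d1,c2["o"]+s[1]*d2; return (a+b)/2,np.linalg.norm(a-b)
def proj(c,P):
    return cv2.projectPoints(np.array(P,float).reshape(-1,3),cv2.Rodrigues(c["R"])[0],c["t"],c["K"],c["D"])[0][:,0]
E
python3 - <<'E'
from h import *
for n in("top","side"):
    c=cam(n); cv2.imwrite(f"pics/{n}0.png",c["image"][:,:,::-1]); print(n,c["o"].round(3),c["K"][0,0].round(),c["D"])
E
```

```text
top [ 0.224 -0.06   1.615] 608.0 [-0.00585192  0.          0.          0.          0.        ]
side [ 0.311 -1.236  1.012] 471.0 [-0.03509496  0.          0.          0.          0.        ]
```

View pics/top0.png

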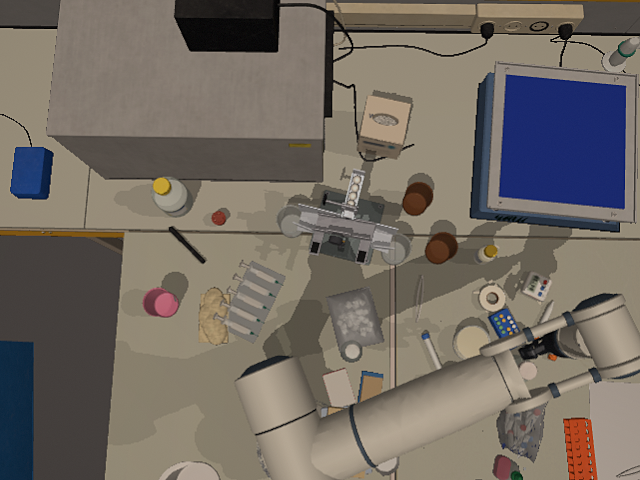

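View pics/side0.png

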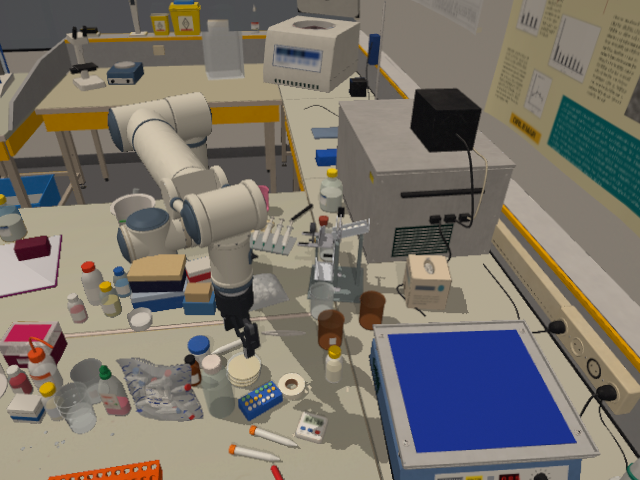

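The top view shows the charger near (343,225), with its pads at about (316,248) and (360,255). In the side view it is near (335,255). I'll zoom in on both.

Run:
```python
from h import *
t=cam("top")["image"][:,:,::-1]; s=cam("side")["image"][:,:,::-1]
cv2.imwrite("pics/top1.png",cv2.resize(t[150:280,265:425],None,fx=5,fy=4.6,interpolation=cv2.INTER_CUBIC))
cv2.imwrite("pics/side1.png",cv2.resize(s[195:335,280:400],None,fx=4.2,fy=4.2,interpolation=cv2.INTER_CUBIC))
```

```text
(no output)
```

View pics/top1.png

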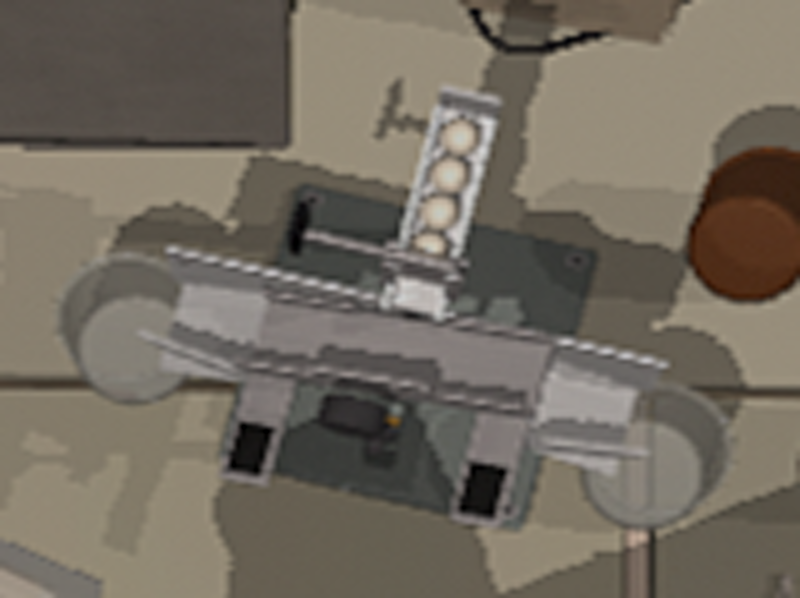

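View pics/side1.png

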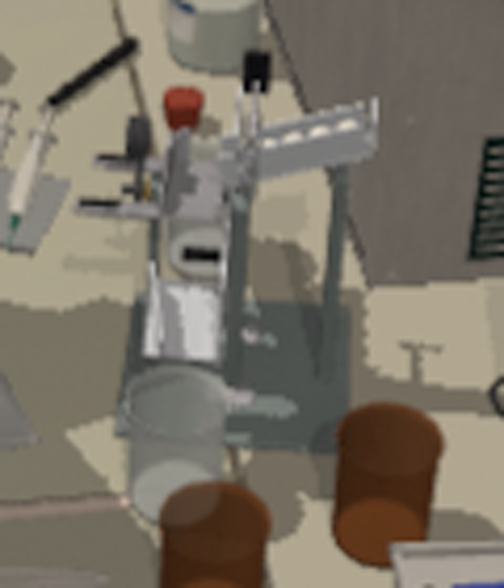

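Top view pixels: pads at (315.2,247.4) and (361.8,256.3), black plate at (325,199). Side view pixels: pads at (306.9,233.1) and (303.3,243.6), plate at (341,212). The pad heights will show which wing is up.

Run:
```python
from h import *
t=cam("top"); s=cam("side")
def blobs(c,x0,y0,x1,y1,th):
    g=c["image"][y0:y1,x0:x1].max(2); n,l,st,ce=cv2.connectedComponentsWithStats((g<th).astype(np.uint8))
    return [(ce[i]+[x0,y0]).round(1).tolist()+[int(st[i,4])] for i in range(1,n) if st[i,4]>5]
print(blobs(t,305,235,375,270,45),blobs(t,315,185,335,208,45)); print(blobs(s,290,200,352,262,50))
L,e1=tri(t,(315.2,247.4),s,(306.9,233.1)); R,e2=tri(t,(361.8,256.3),s,(303.3,243.6)); P,e3=tri(t,(325,198.9),s,(341.2,211.7))
print(L,e1,R,e2,P,e3)
# both hypotheses in top view: charger frame from pads
for zl,zr in((.195,.153),(.153,.195)):
    l=onz(t,(315.2,247.4),zl);r=onz(t,(361.8,256.3),zr); d=l-r; yaw=np.arctan2(-d[0],d[1])
    print(zl,np.linalg.norm(d[:2]),yaw)
    ex=np.array([np.cos(yaw),np.sin(yaw)]);ey=np.array([-ex[1],ex[0]])
    o=(l+r)[:2]/2+.068*ex; W=lambda x,y,z:[*(o+x*ex+y*ey),z]
    pts=[W(-.068,.061,zl),W(-.068,-.061,zr),W(.034,.061,.255),W(.034,.061,.237),W(.118,0,.251),W(0,.142,0),W(0,-.142,0)]
    print(np.round(pts,3).tolist()); print("top",proj(t,pts).round(1).tolist()); print("side",proj(s,pts).round(1).tolist())
print("oven corner", [onz(t,(324,180),z).round(3).tolist() for z in(0,.2,.35)])
print(arm.get_obs()["time"],arm.get_obs()["tool_rot"])
```

```text
[[336.2, 241.8, 57], [314.5, 246.9, 65], [340.6, 249.1, 18], [360.9, 255.9, 72]] [[324.3, 198.7, 35]]
[[301.9, 211.8, 51], [340.4, 211.3, 48], [312.1, 230.3, 18], [303.5, 243.0, 8], [327.2, 255.3, 18]]
[ 0.48201452 -0.02555479  0.15167259] 0.0028945236258452953 [ 0.4555369  -0.13730541  0.19440427] 0.0018505561594609318 [ 0.58300108 -0.04801311  0.23860687] 0.0010409864041706816
0.195 0.11369907711601919 -0.11057145397069013
[[0.476, -0.022, 0.195], [0.463, -0.144, 0.153], [0.578, -0.034, 0.255], [0.578, -0.034, 0.237], [0.654, -0.104, 0.251], [0.553, 0.051, 0.0], [0.521, -0.232, 0.0]]
top [[313.5, 247.2], [363.5, 256.5], [318.7, 199.5], [318.8, 201.4], [349.3, 168.5], [288.8, 231.6], [393.0, 244.7]]
side [[305.5, 221.2], [306.2, 255.9], [339.0, 204.7], [338.7, 209.7], [368.8, 216.7], [324.0, 254.6], [328.9, 312.2]]
0.153 0.11487575391659183 -0.23610849871717374
[[0.484, -0.022, 0.153], [0.456, -0.141, 0.195], [0.583, -0.046, 0.255], [0.583, -0.046, 0.237], [0.651, -0.125, 0.251], [0.569, 0.041, 0.0], [0.503, -0.235, 0.0]]
top [[313.8, 247.0], [363.3, 256.7], [324.1, 197.2], [324.1, 199.2], [358.4, 170.2], [292.6, 225.7], [394.3, 251.6]]
side [[307.9, 232.0], [303.8, 244.1], [341.6, 206.7], [341.3, 211.7], [369.3, 220.7], [329.1, 255.9], [323.0, 313.6]]
oven corner [[0.7, -0.042, 0.0], [0.641, -0.044, 0.2], [0.596, -0.046, 0.35]]
0.3 [-3.14084230e+00  5.68366845e-08  4.58817331e-01]
```

The right wing is raised: its tab is at z 0.194 and the left one at 0.152. The charger origin is about (0.536,-0.097), yaw -0.236. Next I move above the right pad with the fingers shut and the tool yaw aligned to the charger.

Call:
carry_out(
  commands=[
    [0,0,0.03,0,0,0,0],
    [0,0,0.03,0,0,0,0],
    [0,0,0.03,0,0,0,0],
    [0.0136,0.0285,0,0,0,-0.05,0],
    [0.0136,0.0285,0,0,0,-0.05,0],
    [0.0136,0.0285,0,0,0,-0.05,0],
    [0.0136,0.0285,0,0,0,-0.05,0],
    [0.0136,0.0285,0,0,0,-0.05,0],
    [0.0136,0.0285,0,0,0,-0.05,0],
    [0.0136,0.0285,0,0,0,-0.05,0],
    [0.0136,0.0285,0,0,0,-0.05,0],
    [0.0136,0.0285,0,0,0,-0.05,0],
    [0.0136,0.0285,0,0,0,-0.05,0],
    [0.0136,0.0285,0,0,0,-0.05,0],
    [0.0136,0.0285,0,0,0,-0.05,0],
    [0.0136,0.0285,0,0,0,-0.05,0],
    [0.0136,0.0285,0,0,0,-0.045,0],
    [0,0,0,0,0,0,0],
  ],
  grip_force=20,
)

```text
time: 1.8
tcp_pos: [0.4576, -0.1347, 0.3212]
tool_rot: [-3.139, -0.0, -0.233]
force: [-0.6, -0.5, -0.7]
width: 0.0002
grip_force: 0.0
```

Call:
carry_out(
  commands=[
    [-0.0015,-0.006,0,0,0,0,0],
    [0,0,-0.03,0,0,0,0],
    [0,0,-0.03,0,0,0,0],
    [0,0,-0.03,0,0,0,0],
    [0,0,-0.016,0,0,0,0],
    [0,0,0,0,0,0,0],
    [0,0,0,0,0,0,0],
  ],
)

```text
time: 2.38
tcp_pos: [0.4538, -0.1461, 0.2149]
tool_rot: [3.141, 0.002, -0.238]
force: [-0.2, 1.0, 1.1]
width: -0.0001
grip_force: 0.0
```

Run:
```python
from h import *
t=cam("top")["image"][:,:,::-1]; s=cam("side")["image"][:,:,::-1]
f=lambda a:cv2.resize(a,(400,400),interpolation=cv2.INTER_CUBIC)
cv2.imwrite("pics/c2.png",np.hstack([f(t[170:290,290:410]),f(s[170:290,250:370])]))
```

```text
(no output)
```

View pics/c2.png

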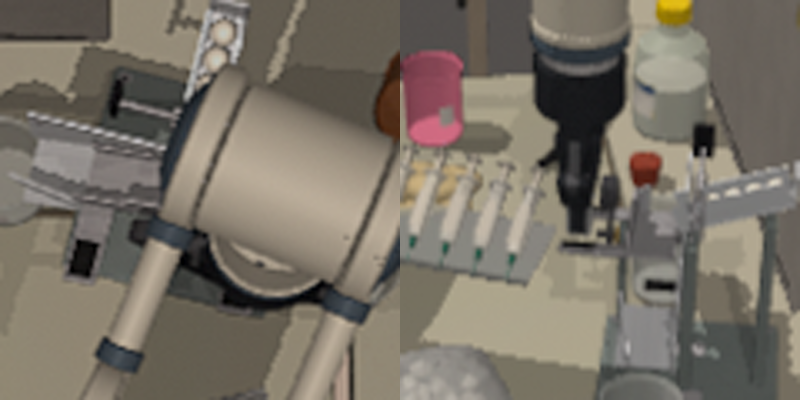

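The side view (right half) shows the fingertip at (577,232), just above the black pad at (580,246). I'll press now with a small y correction.

Call:
carry_out(
  commands=[
    [0.001,0.004,0,0,0,0,0],
    [0,0,-0.01,0,0,0,0],
    [0,0,-0.01,0,0,0,0],
    [0,0,-0.008,0,0,0,0],
    [0,0,-0.008,0,0,0,0],
    [0,0,-0.007,0,0,0,0],
    [0,0,-0.006,0,0,0,0],
    [0,0,0,0,0,0,0],
    [0,0,0,0,0,0,0],
    [0,0,0,0,0,0,0],
    [0,0,0,0,0,0,0],
  ],
)

```text
time: 3.4
tcp_pos: [0.4559, -0.141, 0.1668]
tool_rot: [3.142, -0.001, -0.236]
force: [0.1, 0.0, 0.1]
width: -0.0001
grip_force: 0.0
```

Call:
carry_out(
  commands=[
    [0,0,0.02,0,0,0,0],
    [0,0,0.03,0,0,0,0],
    [0,0,0.035,0,0,0,0],
    [0,0,0.035,0,0,0,0],
    [0,0,0.02,0,0,0,0],
    [0.017,0.0165,0,0,0,0,0],
    [0.017,0.0165,0,0,0,0,0],
    [0.017,0.0165,0,0,0,0,0],
    [0.017,0.0165,0,0,0,0,0],
    [0.017,0.0165,0,0,0,0,0],
    [0.017,0.0165,0,0,0,0,0],
    [0.017,0.0165,0,0,0,0,0],
    [0.017,0.0165,0,0,0,0,0],
    [0,0,0,0,0,0,0],
    [0,0,0,0,0,0,0],
  ],
)

```text
time: 4.65
tcp_pos: [0.592, -0.0082, 0.3057]
tool_rot: [3.141, 0.001, -0.234]
force: [-0.9, 0.3, 0.6]
width: 0.0003
grip_force: 0.0
```

Run:
```python
from h import *
t=cam("top")["image"][:,:,::-1]; s=cam("side")["image"][:,:,::-1]
f=lambda a:cv2.resize(a,(400,400),interpolation=cv2.INTER_CUBIC)
cv2.imwrite("pics/c3.png",np.hstack([f(t[170:290,290:410]),f(s[190:310,270:390])]))
```

```text
(no output)
```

View pics/c3.png

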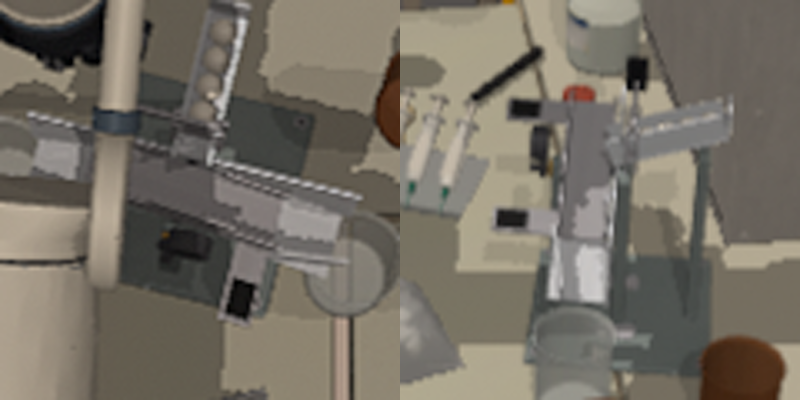

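The rocker has tipped: in the side view the left pad, at (525,108), is now the raised one and the right pad, at (512,218), is down. The plate is at (637,72) and still shut. I'll go down beside it and push right.

Call:
carry_out(
  commands=[
    [0,0,-0.025,0,0,0,0],
    [0,0,-0.025,0,0,0,0],
    [0,0,-0.017,0,0,0,0],
    [0,0,0,0,0,0,0],
    [-0.0023,-0.0097,0,0,0,0,0],
    [-0.0023,-0.0097,0,0,0,0,0],
    [-0.0023,-0.0097,0,0,0,0,0],
    [-0.0023,-0.0097,0,0,0,0,0],
    [-0.0019,-0.0078,0,0,0,0,0],
    [0,0,0,0,0,0,0],
    [0,0,0,0,0,0,0],
  ],
)

```text
time: 5.67
tcp_pos: [0.5805, -0.0565, 0.2397]
tool_rot: [3.141, -0.001, -0.238]
force: [0.1, -0.2, -0.4]
width: 0.0001
grip_force: 0.0
```

Call:
carry_out(
  commands=[
    [-0.0007,-0.0029,0,0,0,0,0],
    [-0.0007,-0.0029,0,0,0,0,0],
    [0,0,0,0,0,0,0],
    [0,0,0,0,0,0,0],
  ],
)

```text
time: 6.0
tcp_pos: [0.5791, -0.0613, 0.2392]
tool_rot: [3.141, 0.0, -0.236]
force: [-0.9, -0.0, 0.5]
width: -0.0001
grip_force: 0.0
```

Run:
```python
from h import *
t=cam("top")["image"][:,:,::-1]; s=cam("side")["image"][:,:,::-1]
f=lambda a:cv2.resize(a,(400,400),interpolation=cv2.INTER_CUBIC)
cv2.imwrite("pics/c4.png",np.hstack([f(t[150:270,300:420]),f(s[190:310,270:390])]))
```

```text
(no output)
```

View pics/c4.png

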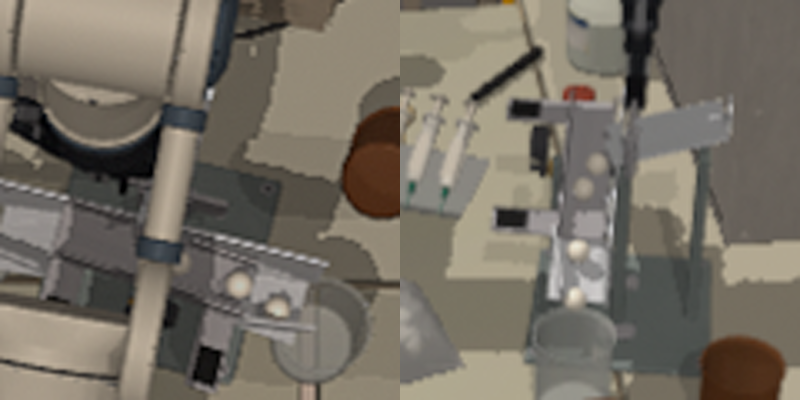

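The slide is open far enough: all four balls are on the rocker, running right (side view (597,160) to (575,298)). I'll keep pushing until I feel the stop.

Call:
carry_out(
  commands=[
    [-0.0007,-0.0029,0,0,0,0,0],
    [-0.0007,-0.0029,0,0,0,0,0],
    [0,0,0,0,0,0,0],
    [0,0,0,0,0,0,0],
  ],
)

```text
time: 6.43
tcp_pos: [0.5782, -0.0647, 0.2393]
tool_rot: [-3.137, -0.0, -0.233]
force: [2.9, 8.9, 0.3]
width: 0.0
grip_force: 4.7
```

The 9 N reading means the stop is reached. I'll back off and rise clear.

Call:
carry_out(
  commands=[
    [0.0023,0.0097,0,0,0,0,0],
    [0.0047,0.0195,0,0,0,0,0],
    [0.0023,0.0097,0,0,0,0,0],
    [0,0,0.03,0,0,0,0],
    [0,0,0.03,0,0,0,0],
    [0,0,0.03,0,0,0,0],
    [-0.02,0.02,0,0,0,0,0],
    [-0.02,0.02,0,0,0,0,0],
    [0,0,0,0,0,0,0],
    [0,0,0,0,0,0,0],
    [0,0,0,0,0,0,0],
    [0,0,0,0,0,0,0],
    [0,0,0,0,0,0,0],
    [0,0,0,0,0,0,0],
  ],
)

```text
time: 7.6
tcp_pos: [0.5473, 0.0112, 0.3287]
tool_rot: [3.141, 0.001, -0.237]
force: [0.1, -0.6, 0.2]
width: -0.0003
grip_force: 0.0
```

Run:
```python
from h import *
t=cam("top")["image"][:,:,::-1]; s=cam("side")["image"][:,:,::-1]
f=lambda a:cv2.resize(a,(400,400),interpolation=cv2.INTER_CUBIC)
cv2.imwrite("pics/c5.png",np.hstack([f(t[160:280,310:430]),f(s[200:340,260:400])]))
```

```text
(no output)
```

View pics/c5.png

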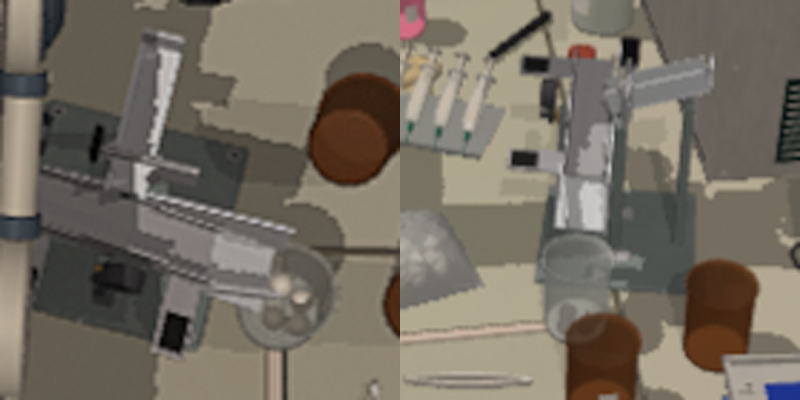

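The trough and rocker are empty, the balls lie in the right beaker (around (287,300) in the top view), and the plate is fully right at (97,143). I'll let things settle, then hand in.

Call:
carry_out(
  commands=[
    [0,0,0,0,0,0,0],
    [0,0,0,0,0,0,0],
    [0,0,0,0,0,0,0],
    [0,0,0,0,0,0,0],
    [0,0,0,0,0,0,0],
    [0,0,0,0,0,0,0],
    [0,0,0,0,0,0,0],
    [0,0,0,0,0,0,0],
    [0,0,0,0,0,0,0],
    [0,0,0,0,0,0,0],
    [0,0,0,0,0,0,0],
    [0,0,0,0,0,0,0],
    [0,0,0,0,0,0,0],
    [0,0,0,0,0,0,0],
    [0,0,0,0,0,0,0],
    [0,0,0,0,0,0,0],
  ],
)

```text
time: 9.03
tcp_pos: [0.547, 0.0117, 0.3293]
tool_rot: [-3.142, 0.0, -0.236]
force: [-0.3, 0.0, -0.1]
width: -0.0002
grip_force: 0.0
```

```bash
python3 -c "
from workcell import arm
print(arm.sign_off())"
```

```text
the job is handed in; nothing more can be done
None
```

The rocker now slopes to the right and the slide is fully open against its stop; all four balls ran into the right beaker, and the job was handed in at about 9 s with the arm clear of everything.

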